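# Find the full sweet tin and hold it up over the gift board

### The arm

A 6-joint arm with a two-finger parallel gripper is mounted at the origin on the work surface. World frame = base frame: x ahead of the robot, y to its left, z up, the work surface at z = 0. Lengths are in m, angles in rad, forces in N, time in s.
With the tool pointing down it reaches from about 0.275 to 0.75 m from the base axis. Payload 10.2 kg.
Tool frame: the origin (TCP) lies midway between the tips of the shut fingers; the grasp point (between the pads) lies 19 mm behind it (manip.tcp_to_grasp is the distance from the TCP to the grasp point, in m); z points along the fingers, y is the line along which they close (so a half turn about z gives the same grasp; the last joint's range is limited). The gripper opens to 88 mm and grips with 3 to 60 N. Pads are 18 mm wide; open, the fingers measure 123 mm over their backs; the gripper's body (75 mm by 187 mm) begins 45 mm behind the grasp point.
Start: joints at [0.894, 0.313, 1.498, -0, 1.331, -0.223], TCP at [0.23, 0.472, 0.239] pointing down, gripper open.
Joint ranges: [-2.94, 2.94], [-0.97, 2.17], [0.19, 2.56], [-1.23, 4.37], [0.02, 3.11], [-2.88, 2.88]. Speed limits (rad/s): [2.39, 2.39, 3.01, 3.14, 3.14, 3.14].

### API

Orientations are given as a rotation vector (axis times angle).
In Python, from bench import manip, vision gives the robot as it stands. The module is installed in compiled form; this text tells all that it offers.
- The arm moves only by the tool servo_tool, never from a script. Its argument "series" is a list that holds one entry, the list of rows, each a list of 7 numbers: the shift along the tool's x, y, z in mm, then the turn, a rotation vector about the tool's x, y, z in rad, then the closure, from 0 (fully open) to 1 (shut). A call has 1 to 12 rows; each row is the pose to reach, as a shift and turn from the pose commanded when the call began, along the tool's axes at that moment; what a row does not reach only later rows make up. A row lasts 1/12 s, in which the tool goes at most 41.7 mm and 7.16 degrees, less where a joint would pass 70% of its speed; a pose out of reach is approached as far as the arm can. A call with a gripper value outside its range is refused whole. The fingers move at their own pace and stop on an object; "grip_force" is the grip in N (left out, the last holds). Time passes only in rows, so rows that repeat a pose let the fingers close. It gives the time, the measured TCP pose, the force, the opening and the grip force at its end, in the units of the state.
- manip.observe(): the state, without advancing time (a new reading comes with each control period).
- vision.read_camera(name): name is "scene" or "top"; returns a dict with "color" (400x640x3 uint8, red, green, blue), "intrinsics" (3x3 intrinsics, pixels), "view" (4x4, takes a point from world to camera coordinates). Camera axes: x right, y up, looking along -z (the intrinsics and any distortion apply to the point x, -y, -z); pixel columns grow to the right and rows downward; lengths in m; the calibration is good to about 2 mm. A picture is of the moment at which its call begins. There is no depth.
- manip.sign_off(): hands the job in; it is judged then, once.
The state is a dict: "time_s": time; "joints": joint angles; "joint_vel": joint speeds; "joint_efforts": joint torques, N m; "tcp_pos": TCP position; "tool_rot": TCP orientation; "contact_force": force on the tool from outside, world axes, zero at the start; "ft_torque": the same for the moment, N m; "opening": finger opening in m; "grip_force": force on a finger pad.
Only numpy, scipy, OpenCV 4.12 (cv2) and the standard library are available. Lean on these libraries where they do the work, as an engineer would, in place of code of your own. Each camera call takes 0.05 s, during which the arm holds its last target. There are 200 camera calls.

### The job

Get a gift ready on the sweet-shop counter: slide the paper ribbon roll up off its post and leave it lying flat on the round white board, wholly on it. Then heft the three identical tins on the wooden plank one at a time, going from the robot's left to its right, lifting each a few centimetres straight up clear of the plank, to find the full, heaviest one; stand the two lighter tins back upright where they were. Finish while holding the heaviest tin still and upright in the gripper, about 20 cm up over the middle of the round board; do not put it down, never tip a tin over, and leave everything else on the counter where it is.

Things in the scene. Friction and masses are not known exactly. Their poses are not given: they have to be found in the camera images.
- roll: the roll of paper ribbon: white wound ring on a cardboard core, 60 mm outer diameter, 23 mm bore, 34 mm tall, about 80 g; origin at the centre of its underside, z along its axis (up). It starts on the post, its underside 20 mm above the counter
- post: upright ribbon post fixed to the counter: dark round foot 84 mm across, 8 mm thick; grey collar 40 mm across up to 20 mm height (the roll sits on it); steel pin 16 mm across, round end, top at 78 mm; origin at the centre of its underside. The roll is free once its underside is above 78 mm; it is loose on the pin (3.5 mm all round)
- board: round white cake board fixed to the counter, 150 mm diameter, 8 mm thick, flat; origin at the centre of its underside, so its top is 8 mm above the origin. It may be on either side of the post
- plank: flat wooden display plank fixed to the counter, 110 mm (its x) by 350 mm (its y), 12 mm thick, origin at the centre of its underside; its own y axis points along the row to the robot's left (turned up to 0.2 rad)
- place_left (a point): middle of the left place on the plank's top (125 mm along the plank's y from its middle), at 12 mm height; a tin stands within about 12 mm of it
- place_middle (a point): middle of the middle place on the plank's top; a tin stands within about 12 mm of it
- place_right (a point): middle of the right place on the plank's top (125 mm the other way); a tin stands within about 12 mm of it
- tin_1: one of three identical closed round steel sweet tins, 58 mm diameter, 105 mm tall, upright on the plank, smooth straight sides, lid pressed on; origin at the centre of its underside. One tin is full (0.37 to 0.48 kg), two nearly empty (0.13 to 0.21 kg); only weight tells them apart, and their order on the plank changes
- tin_2: one of three identical closed round steel sweet tins, 58 mm diameter, 105 mm tall, upright on the plank, smooth straight sides, lid pressed on; origin at the centre of its underside. One tin is full (0.37 to 0.48 kg), two nearly empty (0.13 to 0.21 kg); only weight tells them apart, and their order on the plank changes
- tin_3: one of three identical closed round steel sweet tins, 58 mm diameter, 105 mm tall, upright on the plank, smooth straight sides, lid pressed on; origin at the centre of its underside. One tin is full (0.37 to 0.48 kg), two nearly empty (0.13 to 0.21 kg); only weight tells them apart, and their order on the plank changes
- scoop: an aluminium spoon-like scoop with a handle, 200 mm long, lying between the plank and the robot; bystander
- bell: a brass counter bell, 60 mm wide, 42 mm tall, beyond the plank; origin under its centre; bystander
- carton: a small cardboard carton, 60 x 90 mm, 55 mm tall, beyond the board; origin under its centre; bystander
- jar: a clear jar of sweets with a white lid, 84 mm wide, 135 mm tall, beyond the plank; origin under its centre; bystander
- flat_tin: a wide flat tin, 96 mm wide, 45 mm tall, beyond the plank; origin under its centre; bystander, not one of the three
- pen_cup: a black cup of pens, 72 mm wide, 85 mm tall (pens stand up to 140 mm), far left; origin under its centre; bystander
- tape_roll: a wide amber tape roll, 80 mm across, 20 mm tall, lying flat far left; origin under its centre; bystander, not the ribbon roll
There are look-alikes about, which are no part of the job. What is shaped like the tin_2 but purple is not meant.

How it is judged:
By the outcome, as a careful person would: the job done as asked, in the order asked, and still so for the second after the job is handed in, while the arm keeps its last pose, push and grip.
It also fails if it takes over 72 s, if anything falls off the work surface, if the arm or the gripper's body presses on something with over 40 N, if the wrist force passes 120 N, or if a joint passes its speed limit or range.

## Working session

There is one attempt and no reset: what is moved stays moved. The work goes in short steps, Python scripts to look and compute and a tool call to move; the robot and the scene stay as the last step left them, time stands still between calls to the robot, and variables do not carry over. Pictures are saved under pics/ and viewed, at most 10 in all, crops included, and the job is handed in when it is done.

Besides the shell and the picture viewer there is one more tool, called after "Request:" by a JSON object that holds its "fn" and its "kwargs". servo_tool: Moves the arm, as the interface text tells. Its arguments: {"type":"object","properties":{"series":{"type":"array","items":{"type":"array","items":{"type":"array","items":{"type":"number"}}}},"grip_force":{"type":"number"}},"required":["series"]}

```bash
mkdir -p pics
python3 - <<'E'
from bench import manip, vision
import cv2,numpy as np,pickle
print(manip.observe(), manip.tcp_to_grasp)
d={}
for n in("scene","top"):
    c=vision.read_camera(n);d[n]=c
    cv2.imwrite(f"pics/{n}0.png",c["color"][:,:,::-1]);print(n,c["intrinsics"],c["view"],[k for k in c])
pickle.dump(d,open("c0.pkl","wb"))
E
```

```text
{'time_s': 0.0, 'joints': array([ 8.93572838e-01,  3.13459755e-01,  1.49838069e+00,  8.40219521e-06,
        1.33100434e+00, -2.23385998e-01]), 'joint_vel': array([-0.00058014,  0.00019539,  0.00110605, -0.00083411, -0.00059581,
       -0.00108827]), 'joint_efforts': array([-6.08033188e-04, -4.02210832e+01, -2.52273917e+01,  6.94288057e-02,
        3.53181025e-02, -1.48221829e-04]), 'tcp_pos': array([0.23002598, 0.47167238, 0.23817731]), 'tool_rot': array([-7.06662681e-01, -3.06051615e+00,  1.76488779e-03]), 'contact_force': array([0.30165508, 0.94524099, 0.25998699]), 'ft_torque': array([-0.03770857, -0.01233948,  0.02373728]), 'grip_force': 0.0, 'opening': 0.08802587319812255} 0.0187
scene [[372.241769     0.         319.72626124]
 [  0.         372.241769   198.22255464]
 [  0.           0.           1.        ]] [[-2.75534984e-01  9.61290382e-01 -1.12894474e-03  1.29378260e-01]
 [-5.57672569e-01 -1.58889073e-01  8.14711954e-01  2.74951651e-01]
 [ 7.82995389e-01  2.25111227e-01  5.79864775e-01 -1.50760300e+00]
 [ 0.00000000e+00  0.00000000e+00  0.00000000e+00  1.00000000e+00]] ['color', 'intrinsics', 'view']
top [[416.74603098   0.         312.86122881]
 [  0.         416.74603098 193.04986856]
 [  0.           0.           1.        ]] [[ 0.00347177 -0.99977044  0.02114259 -0.01641144]
 [ 0.98820359  0.00666717  0.1530007  -0.56434658]
 [-0.15310654  0.020362    0.98799989 -0.99609224]
 [ 0.          0.          0.          1.        ]] ['color', 'intrinsics', 'view']
```

View pics/scene0.png

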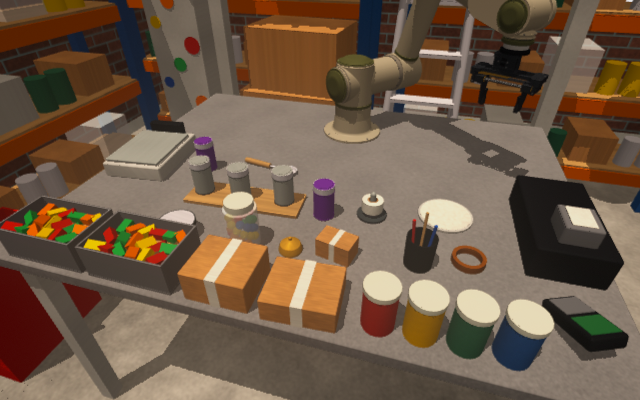

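View pics/top0.png

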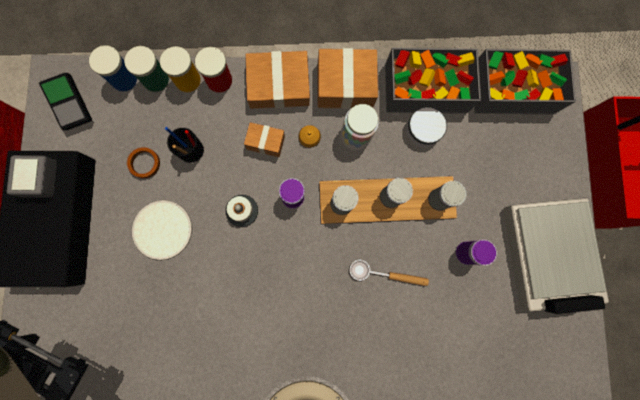

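The ribbon roll (white ring) is on its post at top px (239,208), with the white board at (161,229). There are five tin-shaped objects. Three have grey lids and stand on the plank at (345,198), (399,190) and (453,193), so these are the ones meant. Two are purple, at (291,191) and (480,252), off the plank, so they are look-alikes to avoid. The amber ring at (143,163) is the tape roll and not the ribbon.

```bash
cat > h.py <<'E'
import numpy as np, cv2
def ray(c,u,v,z):
    V=np.array(c["view"]);K=c["intrinsics"];R,t=V[:3,:3],V[:3,3]
    o=-R.T@t; d=R.T@np.array([(u-K[0,2])/K[0,0],-(v-K[1,2])/K[1,1],-1])
    return (o+d*(z-o[2])/d[2])[:2]
def proj(c,p):
    V=np.array(c["view"]);K=c["intrinsics"];q=V[:3,:3]@p+V[:3,3]
    return np.array([K[0,0]*q[0]/-q[2]+K[0,2],-K[1,1]*q[1]/-q[2]+K[1,2]])
def circ(c,u,v,z,r,win):
    "circle near u,v: Hough on 4x upscaled crop"
    s=4;pr=np.linalg.norm(proj(c,np.r_[ray(c,u,v,z),z]+[0,r,0])-[u,v])
    x0,y0=int(u-win),int(v-win)
    g=cv2.cvtColor(c["color"][y0:y0+2*win,x0:x0+2*win],cv2.COLOR_RGB2GRAY)
    g=cv2.GaussianBlur(cv2.resize(g,None,fx=s,fy=s,interpolation=cv2.INTER_CUBIC),(5,5),0)
    h=cv2.HoughCircles(g,cv2.HOUGH_GRADIENT_ALT,1.5,20,param1=120,param2=0.5,minRadius=int(pr*s*.88),maxRadius=int(pr*s*1.12))
    if h is None: return None
    L=[( (a+.5)/s-.5+x0,(b+.5)/s-.5+y0,rr/s) for a,b,rr in h.reshape(-1,h.shape[-1])[:,:3]]
    return pr,L,[ray(c,a,b,z).round(4) for a,b,_ in L]
E
python3 - <<'E'
from h import *;import pickle
d=pickle.load(open("c0.pkl","rb"));c=d["top"]
for n,u,v,z,r,w in[("L",345,198,.117,.029,28),("M",399,190,.117,.029,28),("R",453,193,.117,.029,28),("roll",239,208,.054,.03,26),("board",161,229,.008,.075,50),("purp",291,191,.117,.029,28)]:
    print(n,ray(c,u,v,z),circ(c,u,v,z,r,w))
hsv=cv2.cvtColor(c["color"],cv2.COLOR_RGB2HSV)
m=cv2.inRange(hsv,(8,90,100),(25,255,255));m[:165]=0;m[235:]=0;m[:,:310]=0;m[:,470:]=0
p=cv2.convexHull(cv2.findNonZero(m));q=cv2.boxPoints(cv2.minAreaRect(p))
w=np.array([ray(c,a,b,.012) for a,b in q]);print("plank",w,w.mean(0))
cv2.imwrite("pics/crop1.png",cv2.resize(c["color"][150:270,110:310,::-1],None,fx=4,fy=4))
cv2.imwrite("pics/crop2.png",cv2.resize(c["color"][150:270,300:500,::-1],None,fx=4,fy=4))
E
```

```text
L [ 0.54195026 -0.08651335] (np.float64(12.50631244917679), [(np.float32(344.75), np.float32(198.5), np.float32(12.699841))], [array([ 0.5408, -0.0859])])
M [ 0.56159304 -0.21269731] (np.float64(12.401593990066981), [(np.float32(399.125), np.float32(189.375), np.float32(12.5717325))], [array([ 0.5631, -0.213 ])])
R [ 0.55537402 -0.33908624] (np.float64(12.348081549767208), [(np.float32(453.875), np.float32(192.375), np.float32(12.263274))], [array([ 0.5569, -0.3412])])
roll [0.52457883 0.16730571] (np.float64(12.31046846421516), [(np.float32(238.875), np.float32(207.875), np.float32(12.217404))], [array([0.5249, 0.1676])])
board [0.47539291 0.3693686 ] (np.float64(29.92707975104877), [(np.float32(162.375), np.float32(228.5), np.float32(29.656849))], [array([0.4767, 0.366 ])])
purp [0.55751149 0.03863121] (np.float64(12.541549511146114), [(np.float32(291.875), np.float32(191.5), np.float32(12.244738))], [array([0.5564, 0.0366])])
plank [[ 0.60263014 -0.02918758]
 [ 0.61895854 -0.38413644]
 [ 0.50681406 -0.38285071]
 [ 0.49172972 -0.03347985]] [ 0.55503311 -0.20741364]
```

View pics/crop1.png

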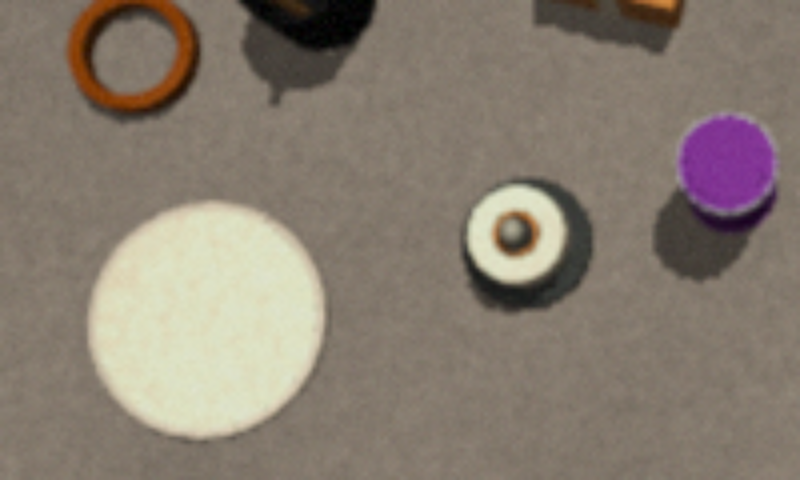

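View pics/crop2.png

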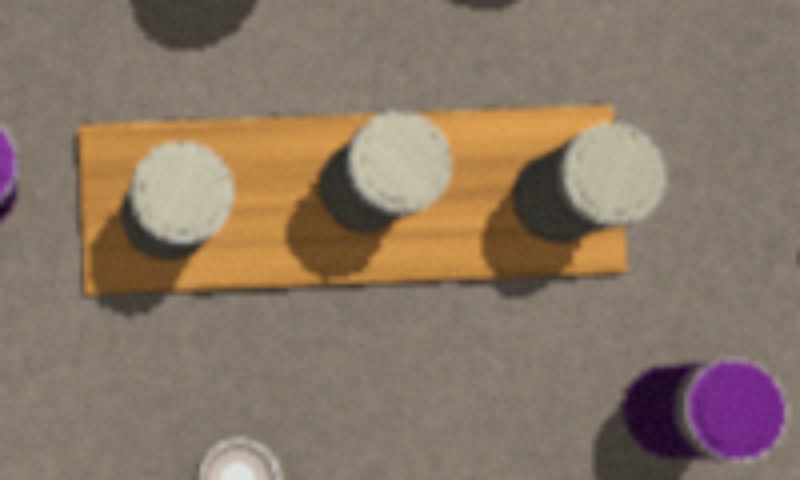

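The crops confirm the choice. The roll is the white ring with the steel pin through its brown core, beside the plain white board. The three grey-lidded tins stand on the plank, and both purple ones are off it.

```bash
cat >> h.py <<'E'
from scipy.spatial.transform import Rotation as R_
DOWN=np.array([[0,1,0],[1,0,0],[0,0,-1.]])  # tool x=+wy, y=+wx, z=-wz
def delta(s,p):
    A=R_.from_rotvec(s["tool_rot"]).as_matrix()
    return (A.T@(np.array(p)-s["tcp_pos"])*1000).round(1), R_.from_matrix(A.T@DOWN).as_rotvec().round(4)
E
python3 - <<'E'
from h import *;import pickle
from bench import manip
c=pickle.load(open("c0.pkl","rb"))
t=c["top"]
hsv=cv2.cvtColor(t["color"],cv2.COLOR_RGB2HSV)
m=cv2.inRange(hsv,(0,0,165),(180,90,255))
n,l,st,ce=cv2.connectedComponentsWithStats(m);k=l[229,161]
ct=max(cv2.findContours((l==k).astype('u1'),0,1)[0],key=cv2.contourArea)
print("board",st[k],ce[k],cv2.fitEllipse(ct),ray(t,*ce[k],.008))
# pin tip/scene check: project into scene
s=c["scene"]
for p in[(.5249,.1676,.054),(.5408,-.0859,.117),(.5631,-.213,.117),(.5569,-.3412,.117)]:print(proj(s,np.array(p)))
print(delta(manip.observe(),(.525,.1675,.2)))
E
```

```text
board [ 132  200   59   60 2738] [161.13988313 229.40321402] ((161.1295928955078, 229.4117889404297), (56.67411422729492, 59.67958068847656), 46.76431655883789) [0.47437726 0.36895782]
[372.54354283 198.36964612]
[282.94317652 168.63010184]
[237.70299109 166.18634399]
[198.39504291 158.97738818]
(array([-398.5, -144. ,   38.3]), array([-1.100e-03,  4.000e-04,  1.117e+00]))
```

Request:
{"fn": "servo_tool", "kwargs": {"series": [[[-20, -7, 2, 0, 0, 0.06, 0], [-55, -20, 6, 0, 0, 0.16, 0], [-95, -34, 10, 0, 0, 0.27, 0], [-135, -49, 14, 0, 0, 0.38, 0], [-175, -63, 18, 0, 0, 0.5, 0], [-215, -77, 22, 0, 0, 0.61, 0], [-255, -92, 26, 0, 0, 0.72, 0], [-295, -106, 30, 0, 0, 0.83, 0], [-332, -120, 34, 0, 0, 0.94, 0], [-365, -132, 37, 0, 0, 1.03, 0], [-387, -140, 38, 0, 0, 1.09, 0], [-398.5, -144, 38.3, -0.001, 0, 1.117, 0]]], "grip_force": 15}}

```text
time_s: 1.1
tcp_pos: [0.5267, 0.1653, 0.1996]
tool_rot: [-2.227, -2.215, 0.0]
contact_force: [0.0, -0.7, -0.1]
opening: 0.0882
grip_force: 0.0
```

Run:
```python
from h import *
from bench import manip
s=manip.observe();print(s["time_s"],s["tcp_pos"],delta(s,(.525,.1675,.026)))
```

```text
1.1 [0.52665132 0.16531005 0.19958595] (array([  2.2,  -1.6, 173.6]), array([-0.0002, -0.0001, -0.0056]))
```

Request:
{"fn": "servo_tool", "kwargs": {"series": [[[0, 0, 10, 0, 0, 0, 0], [0, 0, 30, 0, 0, 0, 0], [0, 0, 55, 0, 0, 0, 0], [0, 0, 80, 0, 0, 0, 0], [0, 0, 105, 0, 0, 0, 0], [0, 0, 115, 0, 0, 0, 0], [0, 0, 120, 0, 0, 0, 0], [0, 0, 120, 0, 0, 0, 0]]]}}

```text
time_s: 1.77
tcp_pos: [0.5246, 0.1686, 0.0801]
tool_rot: [-2.219, -2.223, -0.0]
contact_force: [1.2, -0.0, -0.2]
opening: 0.088
grip_force: 0.0
```

Run:
```python
from h import *
from bench import manip,vision
s=manip.observe();print(s["time_s"],s["tcp_pos"],delta(s,(.525,.1675,.026)))
c=vision.read_camera("top");cv2.imwrite("pics/a.png",cv2.resize(c["color"][150:270,180:300,::-1],None,fx=4,fy=4))
```

```text
1.7667 [0.52463411 0.16858416 0.08007926] (array([-1.1,  0.4, 54.1]), array([-0.0002, -0.0005,  0.0017]))
```

View pics/a.png

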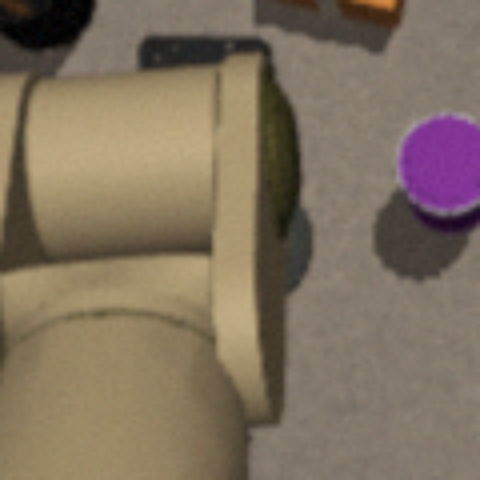

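The arm hides the roll from above, but purple tin (290,191) is clear of the body and the measured pose is within about 1 mm. I'll descend and grip.

Request:
{"fn": "servo_tool", "kwargs": {"series": [[[-1, 0, 10, 0, 0, 0, 0], [-1, 0, 25, 0, 0, 0, 0], [-1, 0, 40, 0, 0, 0, 0], [-1, 0, 50, 0, 0, 0, 0], [-1, 0, 54, 0, 0, 0, 0], [-1, 0, 54, 0, 0, 0, 0], [-1, 0, 54, 0, 0, 0, 1], [-1, 0, 54, 0, 0, 0, 1], [-1, 0, 54, 0, 0, 0, 1], [-1, 0, 54, 0, 0, 0, 1], [-1, 0, 54, 0, 0, 0, 1], [-1, 0, 54, 0, 0, 0, 1]]], "grip_force": 12}}

```text
time_s: 2.82
tcp_pos: [0.5256, 0.1669, 0.0269]
tool_rot: [2.221, 2.221, 0.003]
contact_force: [-0.9, -0.2, 3.2]
opening: 0.06
grip_force: 12.0
```

Request:
{"fn": "servo_tool", "kwargs": {"series": [[[0, 0, -4, 0, 0, 0, 1], [0, 0, -12, 0, 0, 0, 1], [0, 0, -24, 0, 0, 0, 1], [0, 0, -36, 0, 0, 0, 1], [0, 0, -48, 0, 0, 0, 1], [0, 0, -60, 0, 0, 0, 1], [0, 0, -72, 0, 0, 0, 1], [0, 0, -84, 0, 0, 0, 1], [0, 0, -92, 0, 0, 0, 1], [0, 0, -95, 0, 0, 0, 1], [0, 0, -95, 0, 0, 0, 1]]]}}

```text
time_s: 3.73
tcp_pos: [0.5255, 0.1668, 0.1221]
tool_rot: [2.221, 2.221, 0.003]
contact_force: [0.2, 0.7, -0.7]
opening: 0.0603
grip_force: 12.0
```

Run:
```python
from h import *
from bench import manip,vision
s=manip.observe();print(s["time_s"],s["tcp_pos"],s["contact_force"],delta(s,(.475,.368,.12)))
c=vision.read_camera("scene");cv2.imwrite("pics/b.png",cv2.resize(c["color"][90:250,300:500,::-1],None,fx=4,fy=4)[:600])
```

```text
3.7333 [0.52547588 0.16680002 0.12210034] [ 0.18685199  0.71148114 -0.70208693] (array([201.2, -50.5,   2.1]), array([ 0.0019, -0.0006,  0.0001]))
```

View pics/b.png

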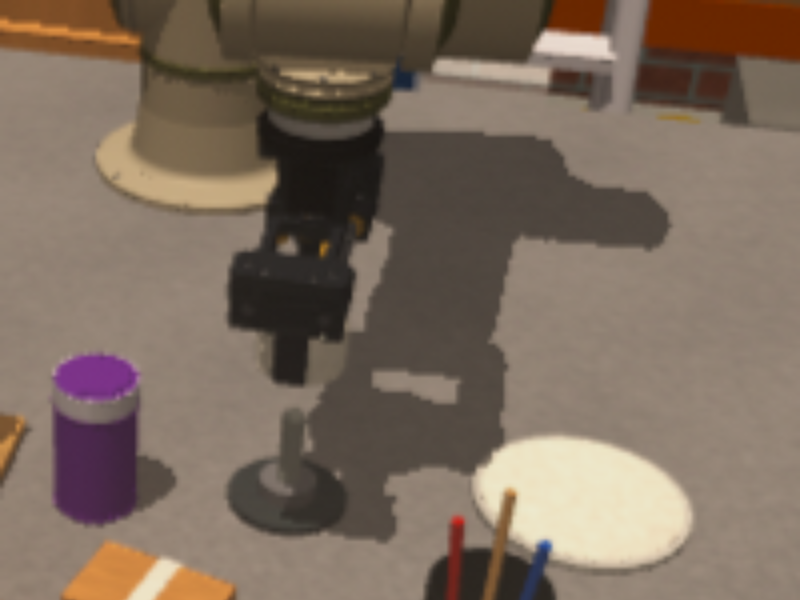

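The roll (crop about 305,355) is in the gripper, clear above the pin tip (290,412). Next I'll carry it to the board.

Request:
{"fn": "servo_tool", "kwargs": {"series": [[[8, -2, 0, 0, 0, 0, 1], [25, -6, 0, 0, 0, 0, 1], [48, -12, 0, 0, 0, 0, 1], [73, -18, 0, 0, 0, 0, 1], [98, -24, 0, 0, 0, 0, 1], [123, -31, 0, 0, 0, 0, 1], [148, -37, 0, 0, 0, 0, 1], [170, -43, 10, 0, 0, 0, 1], [187, -47, 20, 0, 0, 0, 1], [197, -49, 35, 0, 0, 0, 1], [201, -50.5, 50, 0, 0, 0, 1], [201, -50.5, 60, 0, 0, 0, 1]]]}}

```text
time_s: 4.78
tcp_pos: [0.4732, 0.3688, 0.0593]
tool_rot: [-2.219, -2.223, 0.003]
contact_force: [-1.1, -0.8, -1.1]
opening: 0.0601
grip_force: 12.0
```

Request:
{"fn": "servo_tool", "kwargs": {"series": [[[0, 0, 8, 0, 0, 0, 1], [0, 0, 18, 0, 0, 0, 1], [0, 0, 28, 0, 0, 0, 1], [0, 0, 36, 0, 0, 0, 1], [0, 0, 41, 0, 0, 0, 1], [0, 0, 43.5, 0, 0, 0, 1], [0, 0, 45, 0, 0, 0, 1], [0, 0, 46, 0, 0, 0, 1], [0, 0, 46.5, 0, 0, 0, 1], [0, 0, 47, 0, 0, 0, 1]]]}}

```text
time_s: 5.62
tcp_pos: [0.4751, 0.3679, 0.0149]
tool_rot: [2.221, 2.221, 0.003]
contact_force: [-2.2, -1.8, 5.5]
opening: 0.0605
grip_force: 12.0
```

Contact is 5.5 N, so the roll is down. I'll open and rise.

Request:
{"fn": "servo_tool", "kwargs": {"series": [[[0, 0, 0, 0, 0, 0, 0], [0, 0, 0, 0, 0, 0, 0], [0, 0, 0, 0, 0, 0, 0], [0, 0, 0, 0, 0, 0, 0], [0, 0, -8, 0, 0, 0, 0], [0, 0, -25, 0, 0, 0, 0], [0, 0, -50, 0, 0, 0, 0], [0, 0, -80, 0, 0, 0, 0], [0, 0, -115, 0, 0, 0, 0], [0, 0, -150, 0, 0, 0, 0], [0, 0, -175, 0, 0, 0, 0], [0, 0, -185, 0, 0, 0, 0]]]}}

```text
time_s: 6.62
tcp_pos: [0.4756, 0.3683, 0.2042]
tool_rot: [2.22, 2.22, 0.011]
contact_force: [0.2, -0.5, 0.9]
opening: 0.0882
grip_force: 0.0
```

Run:
```python
from h import *
from bench import manip
s=manip.observe();print(s["time_s"],s["tcp_pos"],s["opening"],delta(s,(.5408,-.0859,.2)),delta(s,(.5408,-.0859,.07)))
```

```text
6.6167 [0.47559051 0.36829148 0.2042123 ] 0.08815000911091758 (array([-454.2,   65.1,    3. ]), array([ 0.0067, -0.0036,  0.0001])) (array([-454.7,   64.2,  133. ]), array([ 0.0067, -0.0036,  0.0001]))
```

Request:
{"fn": "servo_tool", "kwargs": {"series": [[[-15, 2, 0, 0, 0, 0, 0], [-50, 7, 0, 0, 0, 0, 0], [-90, 13, 0, 0, 0, 0, 0], [-130, 19, 0, 0, 0, 0, 0], [-170, 24, 0, 0, 0, 0, 0], [-210, 30, 0, 0, 0, 0, 0], [-250, 36, 0, 0, 0, 0, 0], [-290, 42, 0, 0, 0, 0, 0], [-330, 47, 0, 0, 0, 0, 0], [-370, 53, 0, 0, 0, 0, 0], [-405, 58, 0, 0, 0, 0, 0], [-430, 62, 0, 0, 0, 0, 0]]]}}

```text
time_s: 7.62
tcp_pos: [0.5364, -0.0652, 0.1986]
tool_rot: [-2.223, -2.219, -0.0]
contact_force: [0.3, 0.1, -1.0]
opening: 0.088
grip_force: 0.0
```

Request:
{"fn": "servo_tool", "kwargs": {"series": [[[-16, 2.5, 0, 0, 0, 0, 0], [-24, 3.5, 5, 0, 0, 0, 0], [-24, 3.5, 20, 0, 0, 0, 0], [-24, 3.5, 35, 0, 0, 0, 0], [-24, 3.5, 45, 0, 0, 0, 0], [-24, 3.5, 50, 0, 0, 0, 0], [-24, 3.5, 50, 0, 0, 0, 0], [-24, 3.5, 50, 0, 0, 0, 0]]]}}

```text
time_s: 8.28
tcp_pos: [0.5404, -0.0859, 0.1495]
tool_rot: [2.221, 2.222, 0.002]
contact_force: [-0.0, 0.3, -0.7]
opening: 0.0882
grip_force: 0.0
```

Run:
```python
from h import *
from bench import manip,vision
s=manip.observe();print(s["time_s"],s["tcp_pos"],delta(s,(.5408,-.0859,.07)))
c=vision.read_camera("top")
cv2.imwrite("pics/c.png",cv2.resize(c["color"][140:280,110:310,::-1],None,fx=4,fy=4))
print(circ(c,161,225,.042,.03,26))
```

```text
8.2833 [ 0.54036791 -0.08591407  0.14952037] (array([-0. ,  0.4, 79.5]), array([ 0.001 , -0.0005,  0.0005]))
None
```

View pics/c.png

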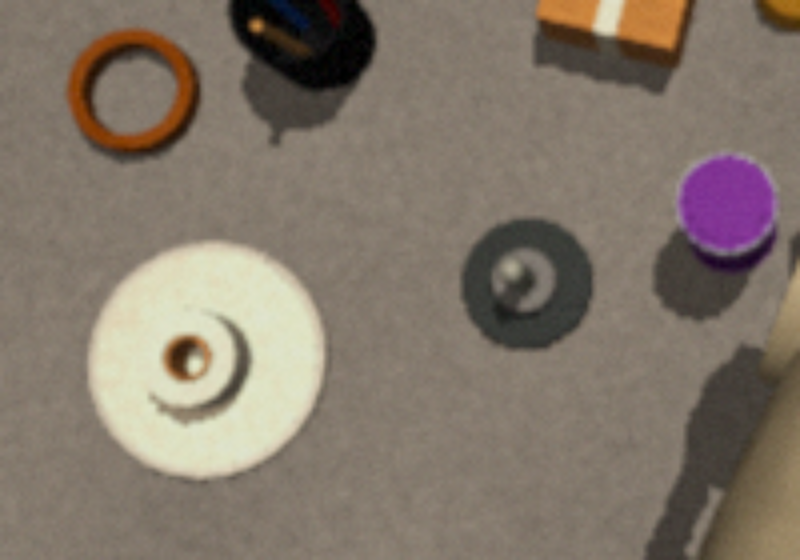

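The roll lies flat on the board (crop centre about 188,357) with its rim well inside, and the bare post is unmoved at (527,283). Now the left tin.

Request:
{"fn": "servo_tool", "kwargs": {"series": [[[0, 0, 10, 0, 0, 0, 0], [0, 0, 28, 0, 0, 0, 0], [0, 0, 48, 0, 0, 0, 0], [0, 0, 66, 0, 0, 0, 0], [0, 0, 76, 0, 0, 0, 0], [0, 0, 79.5, 0, 0, 0, 0], [0, 0, 79.5, 0, 0, 0, 1], [0, 0, 79.5, 0, 0, 0, 1], [0, 0, 79.5, 0, 0, 0, 1], [0, 0, 79.5, 0, 0, 0, 1], [0, 0, 79.5, 0, 0, 0, 1], [0, 0, 79.5, 0, 0, 0, 1]]], "grip_force": 30}}

```text
time_s: 9.33
tcp_pos: [0.5409, -0.0864, 0.0706]
tool_rot: [2.22, 2.22, 0.003]
contact_force: [1.3, 0.9, 2.8]
opening: 0.0573
grip_force: 30.0
```

Request:
{"fn": "servo_tool", "kwargs": {"series": [[[0, 0, -2, 0, 0, 0, 1], [0, 0, -8, 0, 0, 0, 1], [0, 0, -18, 0, 0, 0, 1], [0, 0, -30, 0, 0, 0, 1], [0, 0, -42, 0, 0, 0, 1], [0, 0, -48, 0, 0, 0, 1], [0, 0, -50, 0, 0, 0, 1], [0, 0, -50, 0, 0, 0, 1], [0, 0, -50, 0, 0, 0, 1], [0, 0, -50, 0, 0, 0, 1], [0, 0, -50, 0, 0, 0, 1], [0, 0, -50, 0, 0, 0, 1]]]}}

```text
time_s: 10.33
tcp_pos: [0.5401, -0.0862, 0.1194]
tool_rot: [-2.221, -2.221, -0.001]
contact_force: [0.6, 0.3, -1.1]
opening: 0.0571
grip_force: 30.0
```

```bash
cat > f.py <<'E'
from h import *
from bench import manip,vision
F=[]
for i in range(8):
    F.append(manip.observe()); vision.read_camera("top")
F=F[1:]
print(F[-1]["time_s"],F[-1]["tcp_pos"],"F",np.mean([s["contact_force"] for s in F],0),np.std([s["contact_force"][2] for s in F]),"tq",np.mean([s["joint_efforts"] for s in F],0)[1:3],"M",np.mean([s["ft_torque"] for s in F],0))
E
python3 f.py
```

```text
10.6833 [ 0.54026969 -0.08619797  0.11978339] F [-0.1057754  -0.04124577 -2.07360835] 0.3804148837210095 tq [-45.65641522 -22.79804221] M [-0.06528841  0.06357349  0.00616222]
```

The left tin weighs about 2.1 N (0.2 kg), so it is light. I'll put it back.

Request:
{"fn": "servo_tool", "kwargs": {"series": [[[0, 0, 5, 0, 0, 0, 1], [0, 0, 16, 0, 0, 0, 1], [0, 0, 28, 0, 0, 0, 1], [0, 0, 38, 0, 0, 0, 1], [0, 0, 44, 0, 0, 0, 1], [0, 0, 47, 0, 0, 0, 1], [0, 0, 48.5, 0, 0, 0, 1], [0, 0, 49.5, 0, 0, 0, 1], [0, 0, 50, 0, 0, 0, 1], [0, 0, 50, 0, 0, 0, 1]]]}}

```text
time_s: 11.57
tcp_pos: [0.5404, -0.0862, 0.0706]
tool_rot: [2.221, 2.221, 0.001]
contact_force: [-3.3, 0.6, 4.3]
opening: 0.0574
grip_force: 30.0
```

Request:
{"fn": "servo_tool", "kwargs": {"series": [[[0, 0, 0, 0, 0, 0, 0], [0, 0, 0, 0, 0, 0, 0], [0, 0, 0, 0, 0, 0, 0], [0, 0, 0, 0, 0, 0, 0], [0, 0, -8, 0, 0, 0, 0], [0, 0, -28, 0, 0, 0, 0], [0, 0, -55, 0, 0, 0, 0], [0, 0, -80, 0, 0, 0, 0], [0, 0, -100, 0, 0, 0, 0], [0, 0, -110, 0, 0, 0, 0], [0, 0, -110, 0, 0, 0, 0]]]}}

```text
time_s: 12.48
tcp_pos: [0.541, -0.0865, 0.1821]
tool_rot: [2.218, 2.219, 0.004]
contact_force: [-0.2, -0.3, 0.6]
opening: 0.0882
grip_force: 0.0
```

```bash
python3 f.py
python3 - <<'E'
from h import *
from bench import manip
s=manip.observe();print(s["opening"],delta(s,(.5631,-.213,.18)))
E
```

```text
12.8333 [ 0.53992458 -0.08614578  0.17885361] F [ 0.30897884 -0.18178957 -0.0013401 ] 0.5560621197974558 tq [-44.39494474 -24.48021897] M [-0.05743046  0.07466563 -0.03380045]
0.08821096621695723 (array([-126.8,   23.1,   -1.1]), array([-0.0004, -0.001 , -0.    ]))
```

Baseline is 0 N, so the left tin is about 0.21 kg. Next is the middle tin.

Request:
{"fn": "servo_tool", "kwargs": {"series": [[[-12, 2, 0, 0, 0, 0, 0], [-36, 6.5, 0, 0, 0, 0, 0], [-66, 12, 0, 0, 0, 0, 0], [-96, 17.5, 0, 0, 0, 0, 0], [-117, 21.5, 0, 0, 0, 0, 0], [-127, 23, 0, 0, 0, 0, 0], [-127, 23, 10, 0, 0, 0, 0], [-127, 23, 25, 0, 0, 0, 0], [-127, 23, 30, 0, 0, 0, 0], [-127, 23, 30, 0, 0, 0, 0]]]}}

```text
time_s: 13.72
tcp_pos: [0.5625, -0.2119, 0.148]
tool_rot: [-2.218, -2.22, -0.0]
contact_force: [0.4, 0.7, 0.2]
opening: 0.0877
grip_force: 0.0
```

Run:
```python
from h import *
from bench import manip,vision
vision.read_camera("top");vision.read_camera("top")
s=manip.observe();print(s["time_s"],delta(s,(.5631,-.213,.07)))
```

```text
13.8167 (array([-0.6, -0.3, 80. ]), array([ 0.0008, -0.0006,  0.001 ]))
```

Request:
{"fn": "servo_tool", "kwargs": {"series": [[[0, 0, 10, 0, 0, 0, 0], [0, 0, 28, 0, 0, 0, 0], [0, 0, 48, 0, 0, 0, 0], [0, 0, 66, 0, 0, 0, 0], [0, 0, 76, 0, 0, 0, 0], [0, 0, 79.5, 0, 0, 0, 0], [0, 0, 79.5, 0, 0, 0, 1], [0, 0, 79.5, 0, 0, 0, 1], [0, 0, 79.5, 0, 0, 0, 1], [0, 0, 79.5, 0, 0, 0, 1], [0, 0, 79.5, 0, 0, 0, 1], [0, 0, 79.5, 0, 0, 0, 1]]], "grip_force": 30}}

```text
time_s: 14.82
tcp_pos: [0.5636, -0.2133, 0.071]
tool_rot: [2.22, 2.22, 0.002]
contact_force: [-0.4, -0.1, 3.2]
opening: 0.0575
grip_force: 30.0
```

Request:
{"fn": "servo_tool", "kwargs": {"series": [[[0, 0, -2, 0, 0, 0, 1], [0, 0, -8, 0, 0, 0, 1], [0, 0, -18, 0, 0, 0, 1], [0, 0, -30, 0, 0, 0, 1], [0, 0, -42, 0, 0, 0, 1], [0, 0, -48, 0, 0, 0, 1], [0, 0, -50, 0, 0, 0, 1], [0, 0, -50, 0, 0, 0, 1], [0, 0, -50, 0, 0, 0, 1], [0, 0, -50, 0, 0, 0, 1], [0, 0, -50, 0, 0, 0, 1], [0, 0, -50, 0, 0, 0, 1]]]}}

```text
time_s: 15.82
tcp_pos: [0.5631, -0.2132, 0.1199]
tool_rot: [-2.221, -2.221, -0.001]
contact_force: [0.7, -0.3, -2.0]
opening: 0.0574
grip_force: 30.0
```

```bash
python3 f.py
```

```text
16.1667 [ 0.56327731 -0.21320497  0.12024111] F [-0.09483296 -0.0391446  -1.69298048] 0.33724387102904446 tq [-51.22407879 -23.78706975] M [-0.05407432  0.05434995 -0.00451063]
```

The middle tin weighs about 1.7 N, so it is light too. I'll put it back and go on to the right tin.

Request:
{"fn": "servo_tool", "kwargs": {"series": [[[0, 0, 5, 0, 0, 0, 1], [0, 0, 16, 0, 0, 0, 1], [0, 0, 28, 0, 0, 0, 1], [0, 0, 38, 0, 0, 0, 1], [0, 0, 44, 0, 0, 0, 1], [0, 0, 47, 0, 0, 0, 1], [0, 0, 48.5, 0, 0, 0, 1], [0, 0, 49.5, 0, 0, 0, 1], [0, 0, 50, 0, 0, 0, 1], [0, 0, 50, 0, 0, 0, 1]]]}}

```text
time_s: 17.05
tcp_pos: [0.5635, -0.2133, 0.071]
tool_rot: [2.221, 2.221, 0.002]
contact_force: [-2.8, 1.6, 3.4]
opening: 0.0578
grip_force: 30.0
```

Request:
{"fn": "servo_tool", "kwargs": {"series": [[[0, 0, 0, 0, 0, 0, 0], [0, 0, 0, 0, 0, 0, 0], [0, 0, 0, 0, 0, 0, 0], [0, 0, 0, 0, 0, 0, 0], [0, 0, -8, 0, 0, 0, 0], [0, 0, -28, 0, 0, 0, 0], [0, 0, -55, 0, 0, 0, 0], [0, 0, -80, 0, 0, 0, 0], [0, 0, -100, 0, 0, 0, 0], [0, 0, -110, 0, 0, 0, 0], [0, 0, -110, 0, 0, 0, 0], [0, 0, -110, 0, 0, 0, 0]]]}}

```text
time_s: 18.05
tcp_pos: [0.5631, -0.2132, 0.1798]
tool_rot: [-2.221, -2.221, -0.001]
contact_force: [-0.4, 0.0, 0.1]
opening: 0.088
grip_force: 0.0
```

Request:
{"fn": "servo_tool", "kwargs": {"series": [[[-12, -1, 0, 0, 0, 0, 0], [-36, -2, 0, 0, 0, 0, 0], [-66, -3, 0, 0, 0, 0, 0], [-96, -4, 0, 0, 0, 0, 0], [-118, -5, 0, 0, 0, 0, 0], [-128, -6, 0, 0, 0, 0, 0], [-128, -6, 10, 0, 0, 0, 0], [-128, -6, 25, 0, 0, 0, 0], [-128, -6, 30, 0, 0, 0, 0], [-128, -6, 30, 0, 0, 0, 0]]]}}

```text
time_s: 18.88
tcp_pos: [0.5568, -0.3397, 0.1479]
tool_rot: [-2.218, -2.22, -0.001]
contact_force: [0.0, -0.5, 0.3]
opening: 0.0879
grip_force: 0.0
```

Run:
```python
from h import *
from bench import manip,vision
vision.read_camera("top");c=vision.read_camera("top")
s=manip.observe();print(s["time_s"],delta(s,(.5569,-.3412,.07)))
for u,v in((345,198),(399,190)):print(circ(c,u,v,.117,.029,28))
```

```text
18.9833 (array([-0.8, -0.6, 80.3]), array([ 0.0006, -0.0007,  0.0009]))
(np.float64(12.50631244917679), [(np.float32(345.125), np.float32(200.0), np.float32(12.868843))], [array([ 0.5373, -0.0868])])
(np.float64(12.401593990066981), [(np.float32(399.125), np.float32(190.875), np.float32(12.409151))], [array([ 0.5595, -0.2129])])
```

Request:
{"fn": "servo_tool", "kwargs": {"series": [[[0, 0, 10, 0, 0, 0, 0], [0, 0, 28, 0, 0, 0, 0], [0, 0, 48, 0, 0, 0, 0], [0, 0, 66, 0, 0, 0, 0], [0, 0, 76, 0, 0, 0, 0], [0, 0, 79.5, 0, 0, 0, 0], [0, 0, 79.5, 0, 0, 0, 1], [0, 0, 79.5, 0, 0, 0, 1], [0, 0, 79.5, 0, 0, 0, 1], [0, 0, 79.5, 0, 0, 0, 1], [0, 0, 79.5, 0, 0, 0, 1], [0, 0, 79.5, 0, 0, 0, 1]]], "grip_force": 40}}

```text
time_s: 19.98
tcp_pos: [0.5575, -0.3414, 0.0715]
tool_rot: [2.22, 2.221, 0.001]
contact_force: [-1.1, 0.3, 3.7]
opening: 0.0575
grip_force: 40.0
```

Request:
{"fn": "servo_tool", "kwargs": {"series": [[[0, 0, -2, 0, 0, 0, 1], [0, 0, -8, 0, 0, 0, 1], [0, 0, -18, 0, 0, 0, 1], [0, 0, -30, 0, 0, 0, 1], [0, 0, -42, 0, 0, 0, 1], [0, 0, -48, 0, 0, 0, 1], [0, 0, -50, 0, 0, 0, 1], [0, 0, -50, 0, 0, 0, 1], [0, 0, -50, 0, 0, 0, 1], [0, 0, -50, 0, 0, 0, 1], [0, 0, -50, 0, 0, 0, 1], [0, 0, -50, 0, 0, 0, 1]]]}}

```text
time_s: 20.98
tcp_pos: [0.5571, -0.3411, 0.1202]
tool_rot: [-2.221, -2.221, -0.001]
contact_force: [-0.5, 0.3, -4.0]
opening: 0.0574
grip_force: 40.0
```

```bash
python3 f.py
python3 - <<'E'
from h import *
from bench import manip
print(delta(manip.observe(),(.475,.368,.265)))
E
```

```text
21.3333 [ 0.55728491 -0.34122043  0.12068323] F [ 0.18722159  0.11569775 -3.74159361] 0.48712516937808537 tq [-57.67560635 -25.48948773] M [-0.05219506  0.06867395  0.00109974]
(array([ 709.3,  -82.1, -144. ]), array([ 0.0008, -0.0005,  0.    ]))
```

The right tin weighs about 3.8 N (0.38 kg), so it is the full one. I'll lift it and carry it smoothly to the board.

Request:
{"fn": "servo_tool", "kwargs": {"series": [[[0, 0, -4, 0, 0, 0, 1], [0, 0, -14, 0, 0, 0, 1], [0, 0, -30, 0, 0, 0, 1], [0, 0, -48, 0, 0, 0, 1], [0, 0, -66, 0, 0, 0, 1], [0, 0, -84, 0, 0, 0, 1], [0, 0, -102, 0, 0, 0, 1], [0, 0, -118, 0, 0, 0, 1], [0, 0, -131, 0, 0, 0, 1], [0, 0, -140, 0, 0, 0, 1], [0, 0, -144, 0, 0, 0, 1], [0, 0, -144, 0, 0, 0, 1]]]}}

```text
time_s: 22.38
tcp_pos: [0.5573, -0.3414, 0.2658]
tool_rot: [2.22, 2.22, 0.002]
contact_force: [-0.3, -0.1, -5.2]
opening: 0.057
grip_force: 40.0
```

Request:
{"fn": "servo_tool", "kwargs": {"series": [[[4, 0, 0, 0, 0, 0, 1], [13, -1, 0, 0, 0, 0, 1], [27, -3, 0, 0, 0, 0, 1], [45, -5, 0, 0, 0, 0, 1], [65, -7, 0, 0, 0, 0, 1], [85, -10, 0, 0, 0, 0, 1], [105, -12, 0, 0, 0, 0, 1], [125, -14, 0, 0, 0, 0, 1], [145, -17, 0, 0, 0, 0, 1], [165, -19, 0, 0, 0, 0, 1], [185, -21, 0, 0, 0, 0, 1], [205, -24, 0, 0, 0, 0, 1]]]}}

```text
time_s: 23.38
tcp_pos: [0.5325, -0.1345, 0.2642]
tool_rot: [-2.22, -2.221, -0.001]
contact_force: [0.0, 0.1, -3.0]
opening: 0.0571
grip_force: 40.0
```

Request:
{"fn": "servo_tool", "kwargs": {"series": [[[20, -2, 0, 0, 0, 0, 1], [40, -5, 0, 0, 0, 0, 1], [60, -7, 0, 0, 0, 0, 1], [80, -9, 0, 0, 0, 0, 1], [100, -11, 0, 0, 0, 0, 1], [120, -14, 0, 0, 0, 0, 1], [140, -16, 0, 0, 0, 0, 1], [160, -18, 0, 0, 0, 0, 1], [180, -21, 0, 0, 0, 0, 1], [200, -23, 0, 0, 0, 0, 1], [220, -25, 0, 0, 0, 0, 1], [240, -28, 0, 0, 0, 0, 1]]]}}

```text
time_s: 24.38
tcp_pos: [0.5041, 0.1052, 0.2643]
tool_rot: [-2.221, -2.221, -0.0]
contact_force: [-0.5, -0.2, -3.5]
opening: 0.0575
grip_force: 40.0
```

Request:
{"fn": "servo_tool", "kwargs": {"series": [[[20, -2, 0, 0, 0, 0, 1], [40, -5, 0, 0, 0, 0, 1], [60, -7, 0, 0, 0, 0, 1], [80, -9, 0, 0, 0, 0, 1], [100, -11, 0, 0, 0, 0, 1], [120, -14, 0, 0, 0, 0, 1], [140, -16, 0, 0, 0, 0, 1], [160, -18, 0, 0, 0, 0, 1], [180, -21, 0, 0, 0, 0, 1], [198, -23, 0, 0, 0, 0, 1], [214, -25, 0, 0, 0, 0, 1], [228, -26, 0, 0, 0, 0, 1]]]}}

```text
time_s: 25.38
tcp_pos: [0.4779, 0.3331, 0.2644]
tool_rot: [-2.22, -2.222, 0.0]
contact_force: [0.2, -0.7, -3.3]
opening: 0.0572
grip_force: 40.0
```

Run:
```python
from h import *
from bench import manip
s=manip.observe();print(s["time_s"],s["opening"],delta(s,(.475,.368,.264)))
```

```text
25.3833 0.05724966075594317 (array([34.9, -2.9,  0.4]), array([-0.0004, -0.0002,  0.0009]))
```

Request:
{"fn": "servo_tool", "kwargs": {"series": [[[12, -1, 0, 0, 0, 0, 1], [22, -2, 0, 0, 0, 0, 1], [29, -2, 0, 0, 0, 0, 1], [33, -3, 0, 0, 0, 0, 1], [34.5, -3, 0, 0, 0, 0, 1], [34.5, -3, 0, 0, 0, 0, 1], [34.5, -3, 0, 0, 0, 0, 1], [34.5, -3, 0, 0, 0, 0, 1], [34.5, -3, 0, 0, 0, 0, 1], [34.5, -3, 0, 0, 0, 0, 1], [34.5, -3, 0, 0, 0, 0, 1], [34.5, -3, 0, 0, 0, 0, 1]]]}}

```text
time_s: 26.38
tcp_pos: [0.4762, 0.3661, 0.265]
tool_rot: [2.221, 2.221, 0.001]
contact_force: [-0.2, 0.8, -4.0]
opening: 0.0571
grip_force: 40.0
```

```bash
python3 f.py
python3 - <<'E'
from h import *
from bench import vision
c=vision.read_camera("scene");cv2.imwrite("pics/e.png",cv2.resize(c["color"][20:270,:,::-1],(800,312)))
t=vision.read_camera("top")
for u,v in((345,199),(399,190)):print(circ(t,u,v,.117,.029,28))
E
```

```text
26.7333 [0.47615742 0.36621748 0.26497957] F [-0.08119831 -0.02124167 -3.50613959] 0.5406431069354269 tq [-50.3691847  -27.71079489] M [-0.07009285  0.05115288 -0.00502401]
(np.float64(12.510957720571039), [(np.float32(344.75), np.float32(199.875), np.float32(12.788373))], [array([ 0.5376, -0.0859])])
(np.float64(12.401593990066981), [(np.float32(398.75), np.float32(190.5), np.float32(12.577881))], [array([ 0.5604, -0.2121])])
```

View pics/e.png

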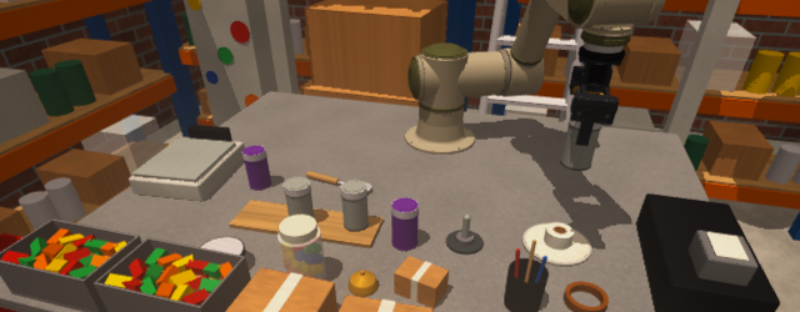

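The heaviest tin is held upright at (578,145), over the board with the roll flat on it at (558,238). The two light tins stand on the plank at (299,198) and (355,205), and nothing else has moved. I'm handing in.

```bash
python3 -c "
from bench import manip
print(manip.sign_off())"
```

```text
the job is handed in; nothing more can be done
None
```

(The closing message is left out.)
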